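# Shut and tuck the hatch flap of a ball cage

### The arm

A 6-joint arm with a two-finger parallel gripper is mounted at the origin on the work surface. World frame = base frame: x ahead of the robot, y to its left, z up, the work surface at z = 0. Lengths are in m, angles in rad, forces in N, time in s.
With the tool pointing down it reaches from about 0.35 to 0.975 m from the base axis. Payload 4.9 kg.
Tool frame: the origin (TCP) lies midway between the tips of the shut fingers; the grasp point (between the pads) lies 19 mm behind it; z points along the fingers, y is the direction in which the jaws open and shut (so a half turn about z gives the same grasp; the last joint's range is limited). The gripper opens to 85 mm and grips with 20 to 120 N. Pads are 22 mm wide; open, the fingers measure 114 mm over their backs; the gripper's body (76 mm by 85 mm) begins 54 mm behind the grasp point. The pads swing forward as they close: fully open they stand 13 mm farther back than shut.
Start: joints at [-1.235, 0.053, 1.613, -0, 1.476, -0.119], TCP at [0.275, -0.561, 0.209] pointing down, gripper open.
Joint ranges: [-3.01, 3.01], [-1.01, 2.22], [0.06, 2.58], [-1.02, 4.17], [0.09, 2.62], [-3.14, 3.14]. Speed limits (rad/s): [2.57, 2.57, 3.14, 3.14, 3.14, 3.14].

### API

Orientations are given as a unit quaternion [w, x, y, z].
In Python, from plant import state, grab_frame, camera_params, job_done, boxes_of gives the robot as it stands.
- The arm moves only by the tool step_arm, never from a script. Its argument "steps" is a list of rows, each a list of 4 numbers: the shift along the tool's x, y, z in mm, then the turn about the tool's z in degrees. A call has 1 to 8 rows; each row shifts and turns the pose as measured when the row begins, along the tool's axes as they then stand; what a row does not reach is not made up. A row lasts 1/10 s, in which the tool goes at most 50 mm and 8.59 degrees, less where a joint would pass 70% of its speed; a pose out of reach is approached as far as the arm can. A call is refused whole if a number of a shift passes 50 or a number of a turn 8.59, either way. A call with a gripper value outside its range is refused whole. "claw" is the opening in per cent of the stroke, from 0 (shut) to 100 (fully open), set as the call begins (left out, the last holds). The fingers move at their own pace and stop on an object; the grip force is fixed at half the most. Time passes only in rows, so rows that do not move let the fingers close. It gives the time, the measured TCP pose, the force and the opening at its end, in the units of the state.
- state(): the state, without advancing time (a new reading comes with each control period).
- grab_frame(name): name is "scene" or "side" or "wrist"; returns (picture, depth): 480x640x3 uint8, red, green, blue; 480x640 float32, m along the optical axis (not along the pixel's ray), 0 where there is no reading.
- camera_params(name): a dict with "mtx" (3x3 intrinsics, pixels), "extrinsics" (4x4, takes a point from camera to world coordinates); the wrist camera has in their place "T_tool_cam" (4x4, takes a point from camera to tool coordinates, whose origin is the TCP and whose axes are the flange's). Camera axes: x right, y down, z forward; pixel columns grow to the right and rows downward; lengths in m; the calibration is good to about 2 mm. A picture is of the moment at which its call begins: read the wrist's pose just before it. camera_params takes no time and is no camera call.
- job_done(): hands the job in, once; it reports no verdict.
Trained networks look in the newest picture that a camera, given by its name, has taken for a name from the list of things; names that differ only in an ending like _2 or _b are one class to them, and where a whole thing is asked for, a point or a joint stands for the part that bears it (a point fixed in the world has none). Each returns a list of dicts, best first, with "p" (0 to 1); they miss things now and then, are a little off and sometimes report something else, mostly with a low value. They report only what shows in the picture. A call takes as long as a camera call.
- boxes_of(camera, label): "box" ([left, top, width, height] in pixels, round what is visible of it).
The state is a dict: "time": time; "joint_pos": joint angles; "joint_vel": joint speeds; "joint_efforts": joint torques, N m; "tool_pos": TCP position; "tool_rot": TCP orientation; "contact_force": force on the tool from outside, world axes, zero at the start; "ft_torque": the same for the moment, N m; "gripper_width": opening from 0.0 (shut) to 1.0 (fully open).
Only numpy, scipy, OpenCV 4.12 (cv2) and the standard library are available. Lean on these libraries where they do the work, as an engineer would, in place of code of your own. Each camera call takes 0.05 s, during which the arm holds its last target. There are 200 camera calls.

### The job

Shut the wire ball cage: with your fingertips push its open metal flap over until it lies across the hatch, then press it down against its springs and push it along so that its front edge goes fully home beneath the retaining lip and stays tucked there when you let go. Press lightly, grip nothing, and leave the can, the mug and the brush where they stand.

Things in the scene. Friction and masses are not known exactly. Their poses are not given: they have to be found in the camera images.
- cage: Wire-mesh cage of tennis balls with a grey sheet-metal top, fixed to the bench: 240 mm along x, 200 mm along y, deck 100 mm above the bench. Origin: centre of its underside; z up. The hatch is a hole in the deck (100 x 100 mm, centre at x = 5 mm). The flap's hinge lies at x = +75 mm; the flap folds over towards the cage's -x, where the lip stands.
- hinge_axis (a point): Middle of the flap's hinge axis, fixed on the cage at x = 75, y = 0, z = 116 mm in the cage's frame; the axis runs along the cage's y. The hinge ears (5 mm thick, 86 mm either side of the middle) rise to z = 122 mm.
- lip_mouth (a point): Middle of the front edge of the lip's flat underside: x = -61, y = 0, z = 120 mm in the cage's frame, 136 mm from the hinge axis; axes as the cage's. The lip: a steel plate 3 mm thick, 120 mm wide along y, reaching 28 mm on to -x, with an upright web behind (159 mm from the axis). In front a mouth piece flares up towards the flap; it begins 127 mm from the axis, at z = 125 to 128 mm.
- flap_fold (a joint): Flap angle, rad: 0 level over the hatch, 1.57 upright, more = leaning back; stops -0.115 and 2.15. Starts at 1.70 to 1.92, held by friction (0.04 N m; flap 0.13 kg). Below about 0.9 it falls by itself and rests at about 0.16 on two spring pins, its edge higher than the lip; pressing it level takes 4 N at the push step, and it springs up again unless its edge is under the lip. Tucked: about 0.02.
- flap_tuck (a joint): How far the flap plate is slid out along its own length, away from the hinge, m: 0 = drawn in (its start, 0 to 0.004), 0.032 = stop, fully home under the lip. It slides with a friction of about 1 N at every hinge angle and does not spring back.
- flap_edge (a point): Middle of the flap's free edge, at half thickness. The flap is a bright metal plate 3 mm thick, 160 mm wide along the hinge, reaching 6 to 120 mm from the hinge axis when drawn in; its mid-plane passes through the axis. Site x points from the edge to the hinge, z is the normal of the face that is up when shut (that looks away from the hatch when open).
- push_step (a point): Foot of the push step on the flap's upper face (when shut), 75 mm from the hinge axis when drawn in: a ridge 100 mm wide along the hinge, 10 mm tall, its upright face towards the hinge, with a slope behind it down to the plate at 98 mm. Fingertips set on the flat plate between hinge and step can press the flap down and push the step towards the lip. Axes as flap_edge.
- can: Closed can with a white label and grey ends, 54 mm across, 140 mm tall, standing beside the cage; origin at the centre of its underside. To be left alone.
- mug: White mug, 76 mm across, 90 mm tall, standing beside the cage; origin at the centre of its underside. To be left alone.
- brush: Hand brush with a wooden handle, about 170 mm long, lying beside the cage along its own x; origin at the underside, below the middle. To be left alone.

How it is judged:
By the outcome, as a careful person would: the job done as asked, in the order asked, and still so for the second after the job is handed in, with the robot touching nothing.
It also fails if it takes over 48 s, if anything falls off the work surface, if the arm or the gripper's body presses on something with over 40 N, if the wrist force passes 120 N, or if a joint passes its speed limit or range.

## Working session

There is one attempt and no reset: what is moved stays moved. The work goes in short steps, Python scripts to look and compute and a tool call to move; the robot and the scene stay as the last step left them, time stands still between calls to the robot, and variables do not carry over. Pictures are saved under pics/ and viewed, about 8 in all and at most 12, crops included, and the job is handed in when it is done.

Besides the shell and the picture viewer there is one more tool, called after "Request:" as name(argument=value, ...), one argument or row to a line, values as JSON. step_arm: Moves the arm, as the interface text tells. Its arguments: {"type":"object","properties":{"steps":{"type":"array"},"claw":{"type":"number"}},"required":["steps"]}

```bash
mkdir -p pics; cat > h.py <<'E'
import numpy as np, cv2
from plant import *
def cloud(n):
    im,d=grab_frame(n); c=camera_params(n); K=np.array(c["mtx"])
    v,u=np.mgrid[:480,:640]
    P=np.stack([(u-K[0,2])/K[0,0]*d,(v-K[1,2])/K[1,1]*d,d],-1)
    E=np.array(c["extrinsics"]); W=P@E[:3,:3].T+E[:3,3]; W[d==0]=np.nan
    return im,d,W
E
python3 - <<'E'
from h import *
ims=[]
for n in("scene","side"):
    im,d,W=cloud(n); np.save(n+".npy",W); ims.append(im)
    cv2.imwrite(f"pics/{n}1.png",im[:,:,::-1])
    for l in("cage","flap_edge","push_step","can","mug","brush"):
        print(n,l,[(np.round(b["box"]).tolist(),round(b["p"],2)) for b in boxes_of(n,l)[:2]])
    print(np.array(camera_params(n)["extrinsics"]).round(3).tolist())
s=state(); print(s["time"],s["tool_pos"],s["tool_rot"],s["contact_force"])
E
```

```text
scene cage [([244.0, 160.0, 185.0, 184.0], 0.79)]
scene flap_edge [([361.0, 164.0, 63.0, 106.0], 0.85)]
scene push_step [([358.0, 160.0, 73.0, 110.0], 0.86)]
scene can [([255.0, 148.0, 31.0, 71.0], 0.94), ([360.0, 165.0, 65.0, 106.0], 0.52)]
scene mug [([197.0, 198.0, 49.0, 67.0], 0.95)]
scene brush [([214.0, 325.0, 107.0, 74.0], 0.97), ([362.0, 161.0, 66.0, 111.0], 0.23)]
[[-0.612, 0.515, -0.6, 0.992], [0.791, 0.385, -0.476, 0.245], [-0.014, -0.766, -0.643, 0.57], [0.0, 0.0, 0.0, 1.0]]
side cage [([252.0, 158.0, 186.0, 204.0], 0.63), ([425.0, 119.0, 49.0, 86.0], 0.28)]
side flap_edge [([263.0, 201.0, 142.0, 79.0], 0.9)]
side push_step [([261.0, 202.0, 146.0, 73.0], 0.97)]
side can [([424.0, 120.0, 48.0, 85.0], 0.59)]
side mug [([320.0, 119.0, 66.0, 54.0], 0.69), ([262.0, 202.0, 142.0, 76.0], 0.57)]
side brush [([181.0, 205.0, 86.0, 66.0], 0.84)]
[[-0.898, -0.332, 0.289, 0.375], [-0.44, 0.68, -0.586, 0.364], [-0.002, -0.654, -0.757, 0.619], [0.0, 0.0, 0.0, 1.0]]
0.7 [ 0.27455412 -0.56148435  0.20947037] [5.92043247e-05 9.74257749e-01 2.25436987e-01 7.49113784e-06] [ 0.1295188   1.03758536 -0.00365152]
```

View pics/scene1.png

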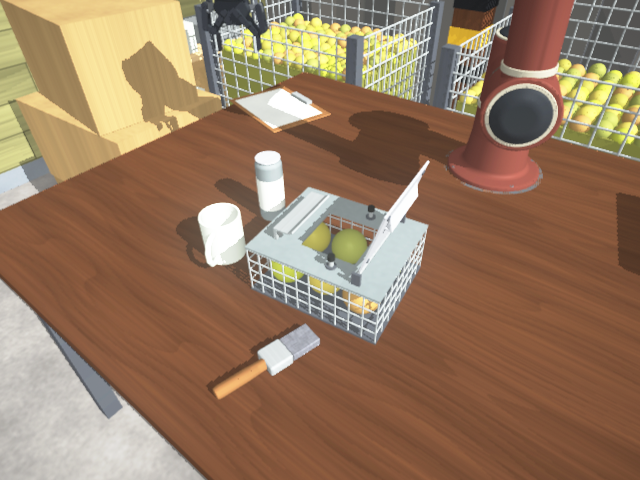

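View pics/side1.png

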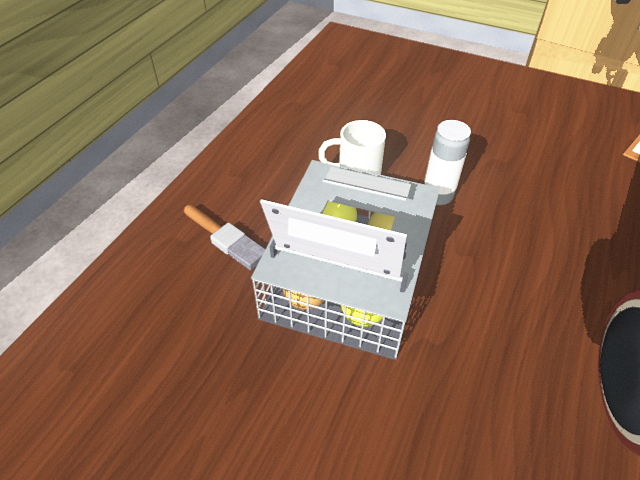

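The scene view shows the cage at (335,250) with its flap open at (395,220). The lip is at its far-left end (305,212), the can at (270,185), the mug at (222,235) and the brush at (265,360). The side view confirms this, with the flap face and push step at (335,238). Next I fit the cage pose and flap angle.

```bash
cat > fit.py <<'E'
from h import *
from scipy.optimize import minimize
S=np.load("scene.npy");D=np.load("side.npy")
A=S[150:350,235:435].reshape(-1,3);B=D[150:365,245:445].reshape(-1,3)
P=np.vstack([A,B]);P=P[~np.isnan(P).any(1)]
for n,X in(("scene",A),("side",B)):
    X=X[~np.isnan(X).any(1)]
    q=X[(X[:,2]>.092)&(X[:,2]<.108)]
    r=cv2.minAreaRect((q[:,:2]*1000).astype(np.float32)); print(n,len(q),"rect",np.round(r[0],1),np.round(r[1],1),round(r[2],2),"z",np.median(q[:,2]).round(4))
for n,W,(l,t,w,h) in(("can",S,(255,148,31,71)),("mug",S,(197,198,49,67)),("brush",S,(214,325,107,74)),("can",D,(424,120,48,85)),("mug",D,(320,119,66,54))):
    q=W[t:t+h,l:l+w].reshape(-1,3);q=q[(q[:,2]>.012)]; print(n,np.nanpercentile(q,[3,50,97],axis=0).round(3).tolist())
hi=P[P[:,2]>.150]; print("flap",len(hi),np.percentile(hi,[1,50,99],axis=0).round(3).tolist())
hs=B[(B[:,2]>.13)]; c=hs.mean(0); print("side plane n",np.linalg.svd(hs-c,full_matrices=False)[2][2],c)
E
python3 fit.py
```

```text
scene 7955 rect [ 536.8 -133.6] [212.8 352.4] 7.15 z 0.1008
side 11317 rect [ 541.3 -120. ] [200.4 329.8] 7.51 z 0.0999
can [[0.449, -0.316, 0.02], [0.481, -0.285, 0.097], [0.542, -0.195, 0.142]]
mug [[0.574, -0.327, 0.018], [0.617, -0.27, 0.065], [0.669, -0.255, 0.091]]
brush [[0.671, -0.074, 0.013], [0.735, -0.051, 0.019], [0.824, -0.02, 0.022]]
can [[0.439, -0.313, 0.024], [0.46, -0.279, 0.1], [0.488, -0.182, 0.141]]
mug [[0.571, -0.327, 0.033], [0.61, -0.268, 0.071], [0.665, -0.158, 0.123]]
flap 5827 [[0.445, 0.001, 0.151], [0.522, 0.025, 0.203], [0.602, 0.039, 0.233]]
side plane n [-0.12713868  0.95218893 -0.27779849] [0.51936931 0.0204872  0.19070508]
```

```bash
cat > fit2.py <<'E'
from h import *
from scipy.optimize import minimize
for n,sl in(("scene",np.s_[150:350,235:435]),("side",np.s_[150:365,245:445])):
    X=np.load(n+".npy")[sl].reshape(-1,3);X=X[~np.isnan(X).any(1)]
    q=X[abs(X[:,2]-.1)<.006]
    def loc(X,p):
        c,s=np.cos(p[2]),np.sin(p[2]);d=X[:,:2]-p[:2];return np.c_[d@[c,s],d@[-s,c],X[:,2]]
    def cost(p):
        l=loc(q,p)
        d=np.maximum(abs(l[:,0])-.12,abs(l[:,1])-.1); return (np.clip(d,0,.012)).sum()
    # histogram-edge approach: slide rect to minimise outside distance
    best=min((minimize(cost,[x,y,np.radians(97.3)],method="Nelder-Mead",options=dict(xatol=1e-5,fatol=1e-6,initial_simplex=[[x,y,1.69],[x+.01,y,1.70],[x,y+.01,1.69],[x,y,1.72]])) for x in(.52,.54) for y in(-.07,-.05,-.03)),key=lambda r:r.fun)
    p=best.x;l=loc(q,p);ins=l[(abs(l[:,0])<.13)&(abs(l[:,1])<.11)]
    print(n,p.round(4),best.fun,len(q))
    print(" extents",np.percentile(ins,[.5,99.5],axis=0).round(4).tolist())
    L=loc(X,p)
    f=L[(L[:,2]>.14)&(abs(L[:,1])<.09)&(L[:,0]>.04)]
    print(" flap x-mean",np.median(f,0).round(4), "ymin/max",np.percentile(f[:,1],[.5,99.5]).round(4),"zmax",np.percentile(f[:,2],99.5).round(4))
    r=np.hypot(f[:,0]-.075,f[:,2]-.116);a=np.arctan2(f[:,2]-.116,-(f[:,0]-.075));print(" ang pct",np.percentile(a,[5,25,50,75,95]).round(3),"rmax",np.percentile(r,99).round(4))
    g=L[(L[:,0]<-.05)&(L[:,2]>.108)&(abs(L[:,1])<.08)&(L[:,2]<.14)&(L[:,0]>-.1)];print(" lip",np.percentile(g,[2,50,98],axis=0).round(4).tolist())
E
python3 fit2.py
```

```text
scene [ 0.5353 -0.0781  1.701 ] 1.8681651830058355 7856
 extents [[-0.119, -0.0999, 0.095], [0.1198, 0.0998, 0.1045]]
 flap x-mean [ 0.1053 -0.0262  0.2033] ymin/max [-0.0805  0.0786] zmax 0.2333
 ang pct [1.834 1.856 1.868 1.911 1.981] rmax 0.1214
 lip [[-0.0883, -0.0595, 0.1142], [-0.0714, -0.0084, 0.1241], [-0.052, 0.0584, 0.1288]]
side [ 0.5355 -0.0768  1.7017] 1.1572225223124997 11225
 extents [[-0.1198, -0.0992, 0.0951], [0.1199, 0.0995, 0.1025]]
 flap x-mean [0.104  0.005  0.2002] ymin/max [-0.0791  0.0796] zmax 0.2326
 ang pct [1.844 1.854 1.862 1.886 1.974] rmax 0.1209
 lip [[-0.0891, -0.0574, 0.1212], [-0.0718, 0.002, 0.1232], [-0.0521, 0.0582, 0.1281]]
```

Both views agree: the cage is at (0.5354, -0.0775) with yaw 97.5°, the flap is at about 1.86 rad, and the extents match the given sizes. I raise the tool and turn it so the jaw axis lies along the hinge, closing the fingers on the way.

Request:
step_arm(
  steps=[
    [0, 0, -20, -8.5],
    [0, 0, -20, -8.5],
    [0, 0, -20, -8.5],
    [0, 0, -20, -8.5],
    [0, 0, -20, -8.5],
    [0, 0, -20, -8.5],
    [0, 0, -20, -8.5],
    [0, 0, -20, -8.5],
  ],
  claw=0,
)

```text
time: 1.5
tool_pos: [0.2739, -0.5597, 0.3699]
tool_rot: [-0.004, 0.675, 0.738, 0.002]
contact_force: [0.4, -0.2, 0.9]
gripper_width: 0.003
```

```bash
cat > g.py <<'E'
# where am I in cage terms; how far to a goal (cage x,y,z mm) in tool axes
from h import *
import sys
from scipy.spatial.transform import Rotation as Ro
C=np.array([.5354,-.0775,0]);yaw=1.7013
Rc=Ro.from_euler("z",yaw)
s=state();p=s["tool_pos"];q=s["tool_rot"];R=Ro.from_quat([q[1],q[2],q[3],q[0]])
l=Rc.inv().apply(p-C)*1000
print("t",round(s["time"],2),"cage xyz",l.round(1),"tool x in cage deg",np.degrees(np.arctan2(*(Rc.inv()*R).as_matrix()[[1,0],[0,0]])).round(2),"tool z",R.as_matrix()[:,2].round(3),"F cage",Rc.inv().apply(s["contact_force"]).round(2),"w",round(float(s["gripper_width"]),3))
if len(sys.argv)>3: print("shift tool mm",R.inv().apply(Rc.apply(np.array(list(map(float,sys.argv[1:4])))-l)).round(1))
E
python3 g.py 160 0 330
```

```text
t 1.5 cage xyz [-444.1  322.   369.9] tool x in cage deg -2.41 tool z [-0.003  0.009 -1.   ] F cage [-0.27 -0.34  0.89] w 0.003
shift tool mm [616.7 296.4  44.8]
```

Request:
step_arm(
  steps=[
    [42, 20, 0, -2.4],
    [42, 20, 0, 0],
    [42, 20, 0, 0],
    [42, 20, 0, 0],
    [42, 20, 0, 0],
    [42, 20, 0, 0],
    [42, 20, 0, 0],
    [42, 20, 0, 0],
  ],
)

```text
time: 2.3
tool_pos: [0.392, -0.2, 0.3751]
tool_rot: [0.0, 0.662, 0.749, 0.001]
contact_force: [1.2, -0.4, 0.9]
gripper_width: -0.0
```

```bash
python3 g.py 160 0 330
```

```text
t 2.3 cage xyz [-102.8  158.1  375.1] tool x in cage deg -0.39 tool z [ 0.002  0.002 -1.   ] F cage [-0.5  -1.13  0.9 ] w -0.0
shift tool mm [263.8 156.2  45.8]
```

Request:
step_arm(
  steps=[
    [40, 23, 0, 0],
    [40, 23, 0, 0],
    [40, 23, 0, 0],
    [40, 23, 0, 0],
    [40, 23, 10, 0],
    [40, 23, 15, 0],
    [25, 15, 15, 0],
    [0, 0, 0, 0],
  ],
)

```text
time: 3.1
tool_pos: [0.5143, 0.0995, 0.3377]
tool_rot: [0.004, 0.659, 0.752, 0.004]
contact_force: [0.3, -0.1, -0.6]
gripper_width: 0.003
```

```bash
python3 g.py 155 0 207
```

```text
t 3.1 cage xyz [178.2  -2.2 337.7] tool x in cage deg -0.0 tool z [ 0.012 -0.    -1.   ] F cage [-0.17 -0.24 -0.56] w 0.003
shift tool mm [-23.   -3.7 130.7]
```

Request:
step_arm(
  steps=[
    [0, 0, 40, 0],
    [0, 0, 40, 0],
    [-5, -2, 30, 0],
    [-10, 0, 15, 0],
    [0, 0, 5, 0],
    [0, 0, 0, 0],
  ],
)

```text
time: 3.7
tool_pos: [0.5183, 0.082, 0.2091]
tool_rot: [0.008, 0.659, 0.752, 0.006]
contact_force: [-0.2, 0.2, 0.1]
gripper_width: 0.0
```

```bash
python3 g.py 155 0 207
```

```text
t 3.7 cage xyz [160.3  -3.8 209.1] tool x in cage deg 0.01 tool z [ 0.02  -0.001 -1.   ] F cage [0.25 0.18 0.07] w 0.0
shift tool mm [-5.3 -3.8  2. ]
```

Request:
step_arm(
  steps=[
    [-15, -2, 0, 0],
    [-15, -2, 0, 0],
    [-12, 0, 0, 0],
    [-8, 0, 0, 0],
    [-8, 0, 0, 0],
    [-8, 0, 0, 0],
    [-8, 0, 0, 0],
    [0, 0, 0, 0],
  ],
)

```text
time: 4.5
tool_pos: [0.5298, 0.0034, 0.2204]
tool_rot: [0.014, 0.659, 0.751, 0.011]
contact_force: [-0.0, 0.1, 0.3]
gripper_width: 0.001
```

```bash
python3 g.py 20 0 200; python3 -c "
from h import *
im,d=grab_frame('scene');cv2.imwrite('pics/s2.png',cv2.resize(im[120:360,200:480,::-1],None,fx=2,fy=2))"
```

```text
t 4.5 cage xyz [ 81.   -5.  220.4] tool x in cage deg -0.02 tool z [ 0.037 -0.002 -0.999] F cage [0.12 0.02 0.25] w 0.001
shift tool mm [-60.9  -5.7  20.6]
```

View pics/s2.png

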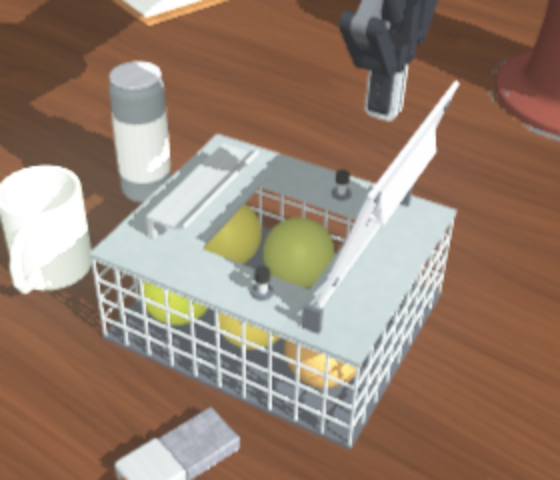

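```bash
python3 - <<'E'
from h import *
s=state();c=camera_params("scene");E=np.linalg.inv(np.array(c["extrinsics"]));K=np.array(c["mtx"])
for p in (s["tool_pos"],s["tool_pos"]+[0,0,.07]):
    q=K@(E[:3,:3]@p+E[:3,3]);print("scene px",(q[:2]/q[2]).round(1),q[2].round(3))
im,d,W=cloud("scene")
print(W[160:172:3,386:400:3].round(3).tolist()); print(s["joint_pos"].round(3))
im,d,W=cloud("side");cv2.imwrite("pics/side2.png",im[:,:,::-1])
E
```

```text
scene px [388.9 190.4] 0.617
scene px [393.6 145.8] 0.572
[[[0.541, 0.001, 0.274], [0.538, 0.004, 0.273], [nan, nan, nan], [0.539, 0.013, 0.277], [0.531, 0.013, 0.273]], [[0.542, 0.002, 0.27], [0.539, 0.004, 0.269], [0.539, 0.009, 0.271], [0.537, 0.013, 0.271], [0.533, 0.015, 0.27]], [[0.54, 0.001, 0.264], [0.54, 0.005, 0.265], [0.54, 0.01, 0.267], [0.538, 0.013, 0.267], [0.532, 0.015, 0.265]], [[0.541, 0.002, 0.26], [0.539, 0.005, 0.26], [0.54, 0.011, 0.263], [0.534, 0.012, 0.26], [0.532, 0.015, 0.261]]]
[-0.135 -0.211  1.844  0.003  1.472 -0.266]
```

View pics/side2.png

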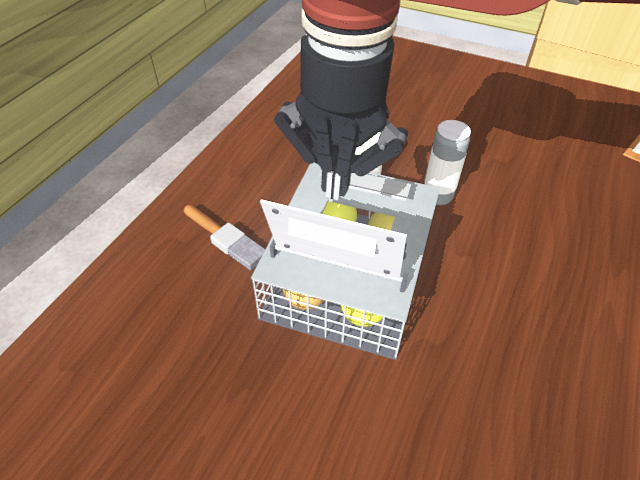

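```bash
python3 - <<'E'
from h import *
from scipy.spatial.transform import Rotation as Ro
Rc=Ro.from_euler("z",1.7013);C=np.array([.5354,-.0775,0])
s=state();q=s["tool_rot"];print(s["tool_pos"],s["gripper_width"])
for n,sl in(("scene",np.s_[140:200,375:405]),("side",np.s_[150:204,315:355])):
    im,d,W=cloud(n);print(n);w=W[sl]
    for r in range(0,w.shape[0],3):
        x=w[r][~np.isnan(w[r]).any(1)]
        if len(x): x=Rc.inv().apply(x-C)*1000; x=x[(x[:,2]>150)&(abs(x[:,0]-80)<40)&(abs(x[:,1])<40)]
        if len(x): print(sl[0].start+r,len(x),x.min(0).round(),x.max(0).round())
E
```

```text
[0.52949605 0.00444226 0.22013143] 0.0031473720488323256
scene
140 10 [ 89. -39. 306.] [ 98. -15. 318.]
143 10 [ 91. -40. 298.] [ 96.  -5. 314.]
146 10 [ 91. -38. 293.] [ 95.  -3. 310.]
149 22 [ 72. -40. 285.] [ 95.   2. 306.]
152 26 [ 71. -39. 279.] [ 97.   6. 301.]
155 20 [ 72. -36. 275.] [ 97.   5. 296.]
158 19 [ 72. -16. 271.] [ 94.   0. 280.]
161 19 [ 72. -17. 266.] [ 94.   3. 275.]
164 19 [ 72. -17. 262.] [ 94.   3. 272.]
167 19 [ 72. -17. 257.] [ 94.   3. 267.]
170 19 [ 73. -16. 253.] [ 94.   3. 262.]
173 19 [ 72. -18. 248.] [ 94.   2. 258.]
176 16 [ 74. -15. 244.] [ 94.  -6. 252.]
179 6 [ 86. -11. 243.] [ 93.  -8. 245.]
191 1 [105. -11. 231.] [105. -11. 231.]
194 3 [107. -23. 232.] [109. -19. 234.]
197 6 [104. -29. 215.] [108.  -3. 233.]
side
150 40 [ 73. -24. 293.] [102.  16. 320.]
153 40 [ 75. -23. 290.] [103.  15. 316.]
156 40 [ 78. -23. 289.] [102.  15. 313.]
159 40 [ 79. -22. 286.] [102.  15. 309.]
162 40 [ 77. -24. 281.] [ 97.  16. 300.]
165 36 [ 82. -19. 281.] [ 97.  16. 297.]
168 34 [ 85. -16. 279.] [ 97.  17. 293.]
171 33 [ 89. -16. 276.] [ 98.  18. 290.]
174 29 [ 79. -16. 270.] [ 99.  12. 286.]
177 29 [ 79. -16. 266.] [ 97.  11. 278.]
180 28 [ 77. -16. 260.] [ 96.  11. 273.]
183 28 [ 80. -16. 259.] [ 95.  10. 269.]
186 28 [ 81. -17. 255.] [ 96.  11. 266.]
189 26 [ 87. -16. 251.] [ 96.  10. 262.]
192 21 [ 90. -10. 252.] [ 95.  10. 257.]
195 19 [ 90. -10. 248.] [ 95.   9. 252.]
198 10 [ 89.  -6. 243.] [ 95.   3. 248.]
```

The fingers passed above the flap without touching it. Both clouds put the real tip about 22 mm higher than the reported TCP z, while x and y agree. I'll allow for that from here on: go back over the flap and come down lower behind it.

Request:
step_arm(
  steps=[
    [0, 0, -20, 0],
    [0, 0, -15, 0],
    [30, 2, 0, 0],
    [30, 2, 0, 0],
    [25, 0, 0, 0],
    [0, 0, 15, 0],
    [0, 0, 10, 0],
    [0, 0, 0, 0],
  ],
)

```text
time: 5.55
tool_pos: [0.5218, 0.093, 0.2313]
tool_rot: [0.015, 0.658, 0.752, 0.012]
contact_force: [-0.1, -0.6, 0.1]
gripper_width: -0.001
```

```bash
python3 g.py 155 0 180
```

```text
t 5.55 cage xyz [170.8  -8.7 231.3] tool x in cage deg 0.13 tool z [ 0.038 -0.001 -0.999] F cage [-0.62  0.15  0.08] w -0.001
shift tool mm [-15.5 -10.7  51. ]
```

Request:
step_arm(
  steps=[
    [0, 0, 20, 0],
    [-5, -5, 20, 0],
    [-5, -5, 12, 0],
    [0, 0, 0, 0],
  ],
)

```text
time: 5.95
tool_pos: [0.5153, 0.0781, 0.1766]
tool_rot: [0.015, 0.66, 0.751, 0.011]
contact_force: [0.2, -0.3, 0.2]
gripper_width: -0.002
```

```bash
python3 g.py 155 0 180; python3 - <<'E'
from h import *
from scipy.spatial.transform import Rotation as Ro
Rc=Ro.from_euler("z",1.7013);C=np.array([.5354,-.0775,0])
for n in("scene","side"):
    im,d,W=cloud(n);x=W[~np.isnan(W).any(-1)];x=Rc.inv().apply(x-C)*1000
    x=x[(x[:,2]>140)&(abs(x[:,0]-160)<22)&(abs(x[:,1])<30)];x=x[np.argsort(x[:,2])]
    print(n,len(x),x[:40:8].round().tolist())
    m=x[x[:,2]<x[5,2]+30];print(m.min(0).round(),m.max(0).round())
E
```

```text
t 5.95 cage xyz [156.9  -0.3 176.6] tool x in cage deg -0.09 tool z [ 0.037 -0.002 -0.999] F cage [-0.29 -0.14  0.19] w -0.002
shift tool mm [-1.9 -0.1 -3.4]
scene 7112 [[152.0, -4.0, 199.0], [163.0, -5.0, 200.0], [152.0, -5.0, 201.0], [167.0, -4.0, 203.0], [168.0, 2.0, 205.0]]
[146. -13. 199.] [169.  10. 230.]
side 3524 [[164.0, 7.0, 201.0], [169.0, 4.0, 203.0], [170.0, -1.0, 205.0], [169.0, -2.0, 206.0], [170.0, -5.0, 206.0]]
[151. -12. 201.] [171.  15. 232.]
```

Request:
step_arm(
  steps=[
    [-12, 0, 1, 0],
    [-12, 0, 1, 0],
    [-10, 0, 1, 0],
    [-8, 0, 1, 0],
    [-8, 0, 1, 0],
    [-8, 0, 1, 0],
    [-8, 0, 1, 0],
    [-8, 0, 1, 0],
  ],
)

```text
time: 6.85
tool_pos: [0.5309, -0.0008, 0.177]
tool_rot: [0.019, 0.66, 0.751, 0.016]
contact_force: [-1.6, 1.3, 1.3]
gripper_width: -0.003
```

```bash
python3 g.py 20 0 165
```

```text
t 6.85 cage xyz [ 76.7  -5.5 177. ] tool x in cage deg -0.05 tool z [ 0.05  -0.002 -0.999] F cage [1.54 1.44 1.29] w -0.003
shift tool mm [-56.6  -6.1  12.2]
```

Request:
step_arm(
  steps=[
    [-10, -1, 3, 0],
    [-10, -1, 3, 0],
    [-10, -1, 3, 0],
    [-10, -1, 3, 0],
    [-10, -1, 3, 0],
    [-8, -1, 3, 0],
    [0, 0, 0, 0],
    [0, 0, 0, 0],
  ],
)

```text
time: 7.65
tool_pos: [0.5324, -0.066, 0.1554]
tool_rot: [0.018, 0.66, 0.751, 0.015]
contact_force: [-1.5, -0.7, -0.4]
gripper_width: -0.006
```

```bash
python3 g.py 15 0 165; python3 -c "
from h import *
im,d=grab_frame('scene');cv2.imwrite('pics/s3.png',cv2.resize(im[120:360,200:480,::-1],None,fx=2,fy=2))"
```

```text
t 7.65 cage xyz [ 11.8   1.5 155.4] tool x in cage deg -0.17 tool z [ 0.047 -0.002 -0.999] F cage [-0.52  1.55 -0.43] w -0.006
shift tool mm [ 3.1  2.  -9.6]
```

View pics/s3.png

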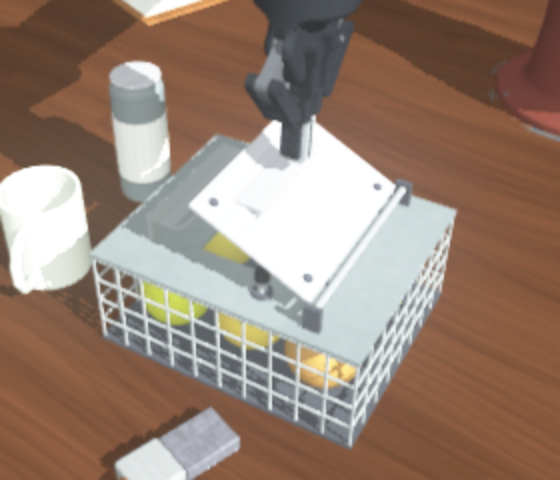

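The flap is over, at roughly 0.7 rad, with the tip at (300,150) in the crop. I back off up and a little towards the hinge, let the flap fall, and measure it.

Request:
step_arm(
  steps=[
    [2, 0, -10, 0],
    [3, 0, -10, 0],
    [3, 1, -5, 0],
    [0, 0, 0, 0],
    [0, 0, 0, 0],
  ],
)

```text
time: 8.2
tool_pos: [0.532, -0.0557, 0.1847]
tool_rot: [0.02, 0.659, 0.751, 0.016]
contact_force: [0.1, 0.1, 0.0]
gripper_width: 0.001
```

```bash
cat > flap.py <<'E'
from h import *
from scipy.spatial.transform import Rotation as Ro
Rc=Ro.from_euler("z",1.7013);C=np.array([.5354,-.0775,0])
for n in("scene","side"):
    im,d,W=cloud(n);x=W[~np.isnan(W).any(-1)];x=Rc.inv().apply(x-C)*1000
    cv2.imwrite(f"pics/last_{n}.png",cv2.resize(im[120:360,200:480,::-1],None,fx=2,fy=2))
    m=(abs(x[:,1])<77)&(abs(x[:,1])>53)&(x[:,2]>104)&(x[:,2]<240)
    f=x[m&(x[:,0]<68)&(x[:,0]>20)]
    k=np.polyfit(f[:,0]-75,f[:,2],1);th=np.arctan(-k[0]);
    e=x[m&(x[:,0]<20)&(x[:,0]>-110)&(abs(x[:,2]-np.polyval(k,x[:,0]-75))<4)]
    print(n,len(f),"theta",th.round(3),"z at hinge",k[1].round(1),"resid",np.std(f[:,2]-np.polyval(k,f[:,0]-75)).round(2),"edge x",np.percentile(e[:,0],[0,1,3]).round(1) if len(e) else None)
    # push step ridge: height above the fitted plane along x
    g=x[(abs(x[:,1])<45)&(x[:,0]<65)&(x[:,0]>-60)];h=g[:,2]-np.polyval(k,g[:,0]-75)
    print("  step top x",np.percentile(g[(h>6)&(h<12),0],[2,50,98]).round(1) if ((h>6)&(h<12)).sum()>9 else None)
    t=x[(abs(x[:,1])<25)&(x[:,0]>-60)&(x[:,0]<60)&(x[:,2]-np.polyval(k,x[:,0]-75)>16)];print("  tip zmin",np.sort(t[:,2])[:3].round(1) if len(t)>9 else None)
E
python3 g.py 20 0 110; python3 flap.py
```

```text
t 8.2 cage xyz [ 22.    0.5 184.7] tool x in cage deg -0.02 tool z [ 0.05  -0.002 -0.999] F cage [ 0.1  -0.13  0.04] w 0.001
shift tool mm [-1.4 -3.2 74.7]
scene 697 theta 0.083 z at hinge 120.4 resid 4.4 edge x [-57.  -55.4 -54.7]
  step top x [-42.6 -27.4   4.6]
  tip zmin [142.5 142.5 142.7]
side 1219 theta 0.178 z at hinge 117.7 resid 1.05 edge x [-44.6 -42.6 -41. ]
  step top x [-10.   -0.2   4. ]
  tip zmin [207.3 207.4 207.9]
```

Side view: the flap rests at about 0.17 rad with its edge at r≈119 and the step face near x≈2, all as specified. The tip offset is again 22.6 mm. I descend onto the plate between the hinge and the step.

Request:
step_arm(
  steps=[
    [0, 0, 25, 0],
    [0, 0, 25, 0],
    [0, -1, 15, 0],
    [0, -1, 5, 0],
    [0, 0, 0, 0],
  ],
)

```text
time: 8.8
tool_pos: [0.5336, -0.0566, 0.1121]
tool_rot: [0.02, 0.66, 0.751, 0.016]
contact_force: [-0.4, 0.3, -0.0]
gripper_width: -0.0
```

```bash
python3 g.py 22 0 95
```

```text
t 8.8 cage xyz [ 21.   -0.9 112.1] tool x in cage deg -0.05 tool z [ 0.05  -0.002 -0.999] F cage [ 0.38  0.36 -0.03] w -0.0
shift tool mm [ 1.2 -1.8 17. ]
```

Request:
step_arm(
  steps=[
    [1, 0, 4, 0],
    [0, 0, 4, 0],
    [0, 0, 3, 0],
    [0, 0, 0, 0],
  ],
)

```text
time: 9.2
tool_pos: [0.5358, -0.0562, 0.1036]
tool_rot: [0.022, 0.659, 0.751, 0.017]
contact_force: [-0.6, 0.7, -0.8]
gripper_width: -0.001
```

```bash
python3 g.py 22 0 95
```

```text
t 9.2 cage xyz [ 21.1  -3.1 103.6] tool x in cage deg -0.05 tool z [ 0.054 -0.004 -0.999] F cage [ 0.74  0.53 -0.81] w -0.001
shift tool mm [ 1.  -3.6  8.4]
```

Request:
step_arm(
  steps=[
    [1, 0, 4, 0],
    [0, 0, 3, 0],
    [0, 0, 2, 0],
    [0, 0, 0, 0],
  ],
)

```text
time: 9.6
tool_pos: [0.5373, -0.056, 0.0963]
tool_rot: [0.023, 0.659, 0.751, 0.017]
contact_force: [-1.2, -0.2, 2.7]
gripper_width: -0.001
```

```bash
python3 g.py 22 0 95; python3 flap.py
```

```text
t 9.6 cage xyz [21.1 -4.6 96.3] tool x in cage deg -0.05 tool z [ 0.057 -0.006 -0.998] F cage [-0.    1.22  2.66] w -0.001
shift tool mm [ 0.9 -4.7  1. ]
scene 740 theta 0.716 z at hinge 103.8 resid 31.39 edge x None
  step top x [11.9 30.7 64.9]
  tip zmin [156.  156.4 158. ]
side 1293 theta 0.766 z at hinge 102.9 resid 32.43 edge x None
  step top x [12.6 30.3 41.8]
  tip zmin [157.1 157.6 157.8]
```

```bash
sed -i 's/(x\[:,2\]<240)/(x[:,2]<138)/; s/(x\[:,2\]>104)&/(x[:,2]>112)\&/' flap.py; python3 flap.py
```

```text
scene 609 theta 0.001 z at hinge 118.5 resid 0.98 edge x [-89.2 -85.6 -73.9]
  step top x [-58.8  -9.5  32.6]
  tip zmin [134.7 134.7 134.8]
side 1054 theta -0.003 z at hinge 117.8 resid 0.94 edge x [-86.7 -43.7 -41.5]
  step top x [-53.2   0.2  34.7]
  tip zmin [133.7 133.8 133.8]
```

Request:
step_arm(
  steps=[
    [0, -1, 2, 0],
    [0, -1, 1, 0],
    [0, 0, 0, 0],
  ],
)

```text
time: 10.1
tool_pos: [0.5375, -0.056, 0.0952]
tool_rot: [0.025, 0.659, 0.751, 0.019]
contact_force: [-3.0, 0.1, 4.0]
gripper_width: 0.002
```

```bash
python3 g.py 22 0 95; python3 flap.py
```

```text
t 10.1 cage xyz [21.1 -4.9 95.2] tool x in cage deg -0.06 tool z [ 0.062 -0.005 -0.998] F cage [0.45 2.97 4.03] w 0.002
shift tool mm [ 0.9 -4.9 -0.1]
scene 601 theta -0.021 z at hinge 118.6 resid 0.86 edge x [-88.8 -85.7 -45.1]
  step top x [-58.7  -6.9  32.9]
  tip zmin [133.5 133.6 133.7]
side 1040 theta -0.018 z at hinge 117.7 resid 0.96 edge x [-86.1 -43.9 -41.9]
  step top x [-51.9  -0.1  34.3]
  tip zmin [132.9 133.1 133.2]
```

View pics/last_side.png

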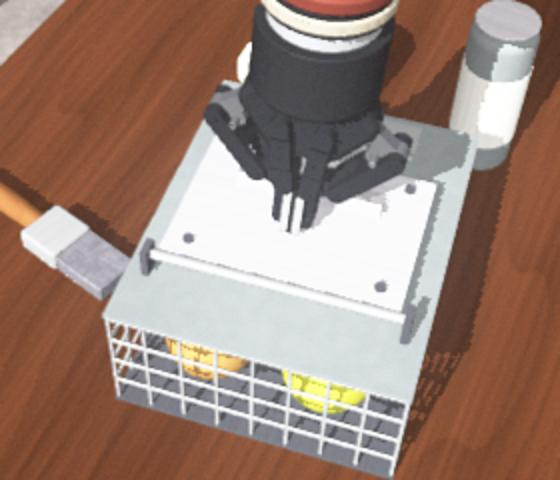

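The flap is level (about -0.02 rad) under a 4 N press. Fingers at (290,215) in the crop are on the plate just behind the step. Now I push along in small rows.

Request:
step_arm(
  steps=[
    [-5, 0, 1, 0],
    [-5, 0, 1, 0],
    [-5, 0, 1, 0],
  ],
)

```text
time: 10.5
tool_pos: [0.5409, -0.0682, 0.0936]
tool_rot: [0.024, 0.659, 0.751, 0.022]
contact_force: [-1.9, 4.7, 5.2]
gripper_width: -0.0
```

```bash
python3 g.py -20 0 95
```

```text
t 10.5 cage xyz [ 8.5 -6.7 93.6] tool x in cage deg -0.03 tool z [ 0.066  0.001 -0.998] F cage [4.89 1.27 5.22] w -0.0
shift tool mm [-28.6  -6.6  -1.6]
```

Request:
step_arm(
  steps=[
    [-5, 0, 0, 0],
    [-5, 0, 0, 0],
    [-5, 0, 0, 0],
  ],
)

```text
time: 10.8
tool_pos: [0.5427, -0.0813, 0.0931]
tool_rot: [0.022, 0.659, 0.751, 0.024]
contact_force: [-1.2, 4.2, 4.1]
gripper_width: -0.003
```

```bash
python3 g.py -20 0 95; python3 flap.py
```

```text
t 10.8 cage xyz [-4.7 -6.7 93.1] tool x in cage deg -0.0 tool z [ 0.065  0.006 -0.998] F cage [4.31 0.66 4.06] w -0.003
shift tool mm [-15.3  -6.6  -2.3]
scene 423 theta -0.032 z at hinge 118.2 resid 1.02 edge x [-88.5 -84.2 -58. ]
  step top x [-53.2 -18.    7. ]
  tip zmin [131.7 131.9 132. ]
side 760 theta -0.03 z at hinge 117.2 resid 1.03 edge x [-84.5 -57.8 -55.2]
  step top x [-26.2 -16.1   7.7]
  tip zmin [131.3 131.3 131.4]
```

Request:
step_arm(
  steps=[
    [-5, 0, -0.5, 0],
    [-5, 0, -0.5, 0],
    [-5, 0, 0, 0],
  ],
)

```text
time: 11.2
tool_pos: [0.5446, -0.0968, 0.0934]
tool_rot: [0.022, 0.659, 0.751, 0.024]
contact_force: [-0.1, 3.8, 2.5]
gripper_width: -0.002
```

```bash
python3 g.py -24 0 95
```

```text
t 11.2 cage xyz [-20.4  -6.6  93.4] tool x in cage deg -0.01 tool z [ 0.065  0.007 -0.998] F cage [ 3.81 -0.43  2.54] w -0.002
shift tool mm [-3.6 -6.4 -2. ]
```

Request:
step_arm(
  steps=[
    [-3, 0, 0, 0],
    [-3, 0, 0, 0],
    [0, 0, 0, 0],
  ],
)

```text
time: 11.5
tool_pos: [0.5448, -0.0987, 0.0921]
tool_rot: [0.017, 0.66, 0.751, 0.028]
contact_force: [0.3, 0.5, 2.6]
gripper_width: -0.003
```

```bash
python3 g.py -24 0 95; python3 flap.py
```

```text
t 11.5 cage xyz [-22.3  -6.5  92.1] tool x in cage deg -0.08 tool z [ 0.063  0.019 -0.998] F cage [ 0.41 -0.39  2.58] w -0.003
shift tool mm [-1.7 -6.3 -3.3]
scene 210 theta 0.023 z at hinge 115.6 resid 1.06 edge x [-89.2 -87.2 -80.4]
  step top x [-58.8 -52.1 -11. ]
  tip zmin [133.7 133.7 133.8]
side 397 theta 0.034 z at hinge 114.1 resid 1.13 edge x [-90.1 -84.5 -76.5]
  step top x [-55.8 -30.7  -9.4]
  tip zmin [133.  133.  133.1]
```

Request:
step_arm(
  steps=[
    [-4, 0, 0, 0],
    [-5, 0, 0, 0],
    [-5, 0, 0, 0],
  ],
)

```text
time: 11.9
tool_pos: [0.5444, -0.0984, 0.0891]
tool_rot: [0.004, 0.66, 0.75, 0.039]
contact_force: [0.8, 20.8, 3.1]
gripper_width: -0.001
```

```bash
python3 g.py -24 0 95
```

```text
t 11.9 cage xyz [-21.9  -6.2  89.1] tool x in cage deg -0.07 tool z [ 0.057  0.052 -0.997] F cage [20.56 -3.47  3.13] w -0.001
shift tool mm [-1.8 -5.9 -6.4]
```

It resists firmly at 20 N with no further travel, so it is at the stop. Relax, then lift straight off.

Request:
step_arm(
  steps=[
    [0, 0, 0, 0],
    [0, 0, -3, 0],
    [0, 0, -8, 0],
    [2, 0, -20, 0],
    [0, 0, -40, 0],
    [0, 0, -50, 0],
    [0, 0, -50, 0],
    [0, 0, -30, 0],
  ],
)

```text
time: 12.7
tool_pos: [0.5277, -0.111, 0.2887]
tool_rot: [-0.0, 0.662, 0.749, 0.031]
contact_force: [0.6, -0.2, -0.9]
gripper_width: -0.003
```

```bash
python3 g.py; sleep 0; python3 flap.py
```

```text
t 12.7 cage xyz [-32.2  12.  288.7] tool x in cage deg -0.31 tool z [ 0.041  0.047 -0.998] F cage [-0.24 -0.59 -0.87] w -0.003
scene 216 theta 0.089 z at hinge 115.1 resid 1.26 edge x [-84.9 -75.8 -67.5]
  step top x [-37.  -34.  -31.8]
  tip zmin [311.1 311.5 311.7]
side 415 theta 0.105 z at hinge 113.5 resid 1.21 edge x [-64.9 -57.7 -52.9]
  step top x [-33.6 -32.5 -29.8]
  tip zmin [315.7 316.3 316.8]
```

View pics/last_scene.png

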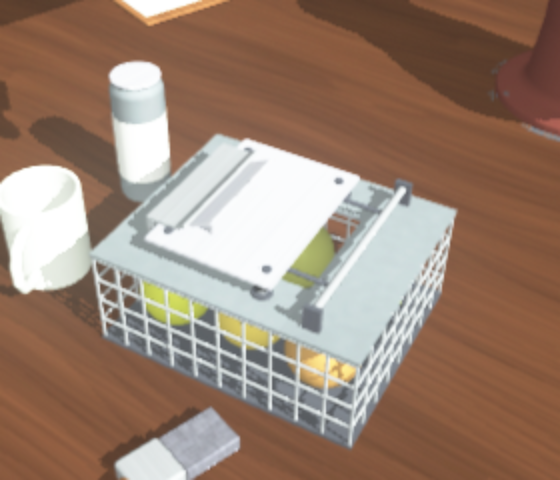

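View pics/last_side.png

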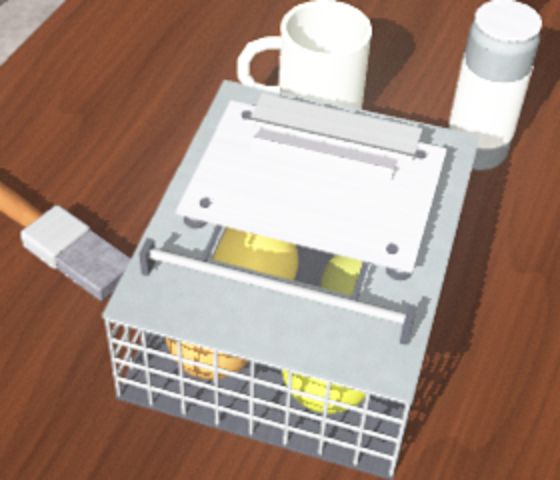

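Both views show the flap lying across the hatch with its front edge under the lip plate, and the can, mug and brush where they were. The flap has slid out, so my angle fit's window now covers mostly deck; I refit on the plate itself.

```bash
python3 - <<'E'
from h import *
from scipy.spatial.transform import Rotation as Ro
Rc=Ro.from_euler("z",1.7013);C=np.array([.5354,-.0775,0])
for n in("scene","side"):
    im,d,W=cloud(n);x=W[~np.isnan(W).any(-1)];x=Rc.inv().apply(x-C)*1000
    a=x[(abs(x[:,1])<77)&(abs(x[:,1])>53)&(x[:,2]>112)&(x[:,2]<130)]
    f=a[(a[:,0]<30)&(a[:,0]>-48)]
    k=np.polyfit(f[:,0]-75,f[:,2],1)
    b=a[(abs(a[:,2]-np.polyval(k,a[:,0]-75))<3)&(abs(a[:,1])>63)]
    print(n,"theta",-k[0].round(4),"z at hinge",k[1].round(1),"std",np.std(f[:,2]-np.polyval(k,f[:,0]-75)).round(2),"plate x range",np.percentile(b[:,0],[.3,1,99]).round(1))
    h=a[(a[:,0]<50)&(a[:,2]>115)];print("  rear edge x",np.percentile(h[:,0],[97,99]).round(1))
print(state()["time"],[ (l,[(np.round(b["box"]).tolist(),round(b["p"],2)) for b in boxes_of("scene",l)[:1]]) for l in("can","mug","brush")])
E
```

```text
scene theta 0.0143 z at hinge 118.6 std 0.89 plate x range [-221.9 -215.6   77.2]
  rear edge x [34.2 36. ]
side theta 0.0126 z at hinge 117.9 std 0.96 plate x range [-201.2  -76.8   78.6]
  rear edge x [36.  37.3]
12.9 [('can', [([254.0, 151.0, 30.0, 70.0], 0.63)]), ('mug', [([197.0, 198.0, 50.0, 67.0], 0.81)]), ('brush', [([212.0, 322.0, 105.0, 78.0], 0.84)])]
```

The refit gives a flap angle of about 0.013 rad. The rear edge is at r≈38–39 mm (6 + 32), so it is fully home, and it has stayed there after release. The can, mug and brush boxes are unchanged.

```bash
python3 -c "
from plant import *
print(job_done(), state()['time'])"
```

```text
the job is handed in; nothing more can be done
the job is handed in; nothing more can be done
```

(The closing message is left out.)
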